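Take the lid off the teal chest and stand it in the rack

TASK

Take the lid off the teal chest: raise it by its wooden grip until it stands upright on its hinge pins, then lift it straight up off the pins. Lower it, still upright, into the slot of the wooden rack until it rests there, and only then let go. Leave the black chest and its lid alone.

Things in the scene. Friction and masses are not known exactly. Their poses are not given: they have to be found in the camera images.
- teal_lid: Teal lid, 0.36 kg. Origin: centre of its grip, a wood sleeve 22 mm thick, 94 long along y, turning freely on its rod: pinch it across x, lid swings and hangs from it. x: grip to hinge; z: upper face normal. Board x 45 to 175, y +-90, 10 mm thick; arms at y +-58; gap between grip and board open. Fork slots 11 mm wide at x 195, y +-55 open away from grip; fork ends x 209, 19 mm thick.
- teal_hinge (a point): Middle of the pin axis of the fixed teal chest (130 x 180 x 75 mm high); two 8 mm pins along y, 80 mm up, 20 mm behind the back wall. x: chest front to back; z up. Lid closed: grip 195 mm in -x, same height. Upright: grip 195 mm straight above; 20 mm of lift frees the forks. A lip under the lid's front has 6 mm play forward in the chest when closed. Nothing holds the raised lid up: keep hold.
- rack_slot (a point): Centre of the slot floor of the fixed wooden lid rack, 10 mm above the table. Slot along y, 150 mm long, open at the ends, 40 mm wide across x, between plywood cheeks 16 mm thick rising 70 mm above the slot floor. z up. A lid standing here on its fork ends has its grip about 209 mm above the slot floor; either face may look either way and it may lean on a cheek.
- black_lid: The lid of the black chest with brass trim, a bystander that must stay closed where it is: same shape, size and axes as the teal lid, origin at the centre of its wooden grip.
Mind the look-alikes: they are no part of the job. Leave any orange or red look-alike of the part that bears rack_slot alone.

How it is judged:
On the way, in this order (a step that is already met when the one before it is completed fails the run):
1. the teal lid stands upright (within 12 degrees) on its hinge pins, the grip above the pins (angle between teal_lid's own z axis and vertical between 1.361 and 1.78 rad and z of teal_lid in the frame of teal_hinge above 0.18 m and distance between teal_lid and teal_hinge below 0.208 m and y of teal_lid in the frame of teal_hinge between -0.02 and 0.02 m), for 0.05 s.
2. the upright lid has been lifted straight up, 25 mm or more, off the pins (z of teal_lid in the frame of teal_hinge above 0.22 m and horizontal distance between teal_lid and teal_hinge below 0.05 m and angle between teal_lid's own z axis and vertical between 1.22 and 1.92 rad).
3. the lid, still held, has been lowered into the rack's slot to within 20 mm of its floor (z of teal_lid in the frame of rack_slot between 0.17 and 0.229 m and horizontal distance between teal_lid and rack_slot below 0.09 m and contact force between the fingers and teal_lid above 0.5 N and z of rack_slot in the frame of teal_lid between -0.025 and 0.025 m).
At the end, for the whole second after the job is handed in: The teal lid stands at rest on its fork ends in the slot: slot middle within 25 mm of the lid's plane, grip 180 to 216 mm above the slot floor and within 40 mm of its middle along it, leaning at most 26 degrees, turned at most 20; the black lid within 15 mm of its start (z of teal_lid in the frame of rack_slot between 0.18 and 0.216 m and y of teal_lid in the frame of rack_slot between -0.04 and 0.04 m and angle between teal_lid's own z axis and vertical between 1.12 and 2.02 rad and angle between the y axis of teal_lid and the y axis of rack_slot, either way round below 0.35 rad and linear speed of teal_lid below 0.03 m/s and distance of black_lid from where it was at the start of the episode below 0.015 m and z of rack_slot in the frame of teal_lid between -0.025 and 0.025 m); the robot touches nothing.
It fails at once if the black chest's lid is moved by more than 20 mm (distance of black_lid from where it was at the start of the episode above 0.02 m).
It also fails if it takes over 51 s, if anything falls off the work surface, if the arm or the gripper's body presses on something with over 40 N, if the wrist force passes 120 N, or if a joint passes its speed limit or range.

ROBOT

A 7-joint arm with a two-finger parallel gripper is mounted at the origin on the work surface. World frame = base frame: x ahead of the robot, y to its left, z up, the work surface at z = 0. Lengths are in m, angles in rad, forces in N, time in s.
With the tool pointing down it reaches from about 0.4 to 0.925 m from the base axis. Payload 4.1 kg.
Tool frame: the origin (TCP) lies on the centre line of the jaws, within the pads' length; the fingertips stand 22 mm ahead of it and the grasp point (between the pads) lies 3 mm ahead of it (tip_extent is the distance from the TCP to the fingertips, in m); z points along the fingers, y is the line along which they close (so a half turn about z gives the same grasp; the last joint's range is limited). The gripper opens to 85 mm and grips with 20 to 120 N. Pads are 22 mm wide; open, the fingers measure 114 mm over their backs; the gripper's body (76 mm by 85 mm) begins 54 mm behind the grasp point. The pads swing forward as they close: fully open they stand 13 mm farther back than shut.
Start: joints at [-1.397, 0.398, 0.045, 1.537, -0.019, 1.207, -0.051], TCP at [0.175, 0.626, 0.253] pointing down, gripper open.
Joint ranges: [-2.82, 2.82], [-0.49, 2.23], [-1.37, 1.46], [0, 2.46], [-1.36, 4.5], [0.23, 2], [-2.94, 2.94]. Speed limits (rad/s): [2.57, 2.57, 3.14, 3.14, 3.14, 3.14, 3.14].

INTERFACE

Orientations are given as a unit quaternion [w, x, y, z].
In Python, from workcell import read_state, camera, camera_model, hand_in, tip_extent gives the robot as it stands.
- The arm moves only by the shell command python3 -m handwheel 'ROWS' [FORCE]. ROWS is JSON, a list of rows, each a list of 3 entries, a list of its own where there are three numbers: the closure in counts, from 0 (fully open) to 255 (shut), then the shift along the tool's x, y, z in m, then the turn about the tool's z in degrees. In form: [[claw, [dx, dy, dz], spin], ...]. A call has exactly 5 rows; each row is the pose to reach, as a shift and turn from the pose commanded when the call began, along the tool's axes at that moment; what a row does not reach only later rows make up. A row lasts 1/12 s, in which the tool goes at most 41.7 mm and 7.16 degrees, less where a joint would pass 70% of its speed; a pose out of reach is approached as far as the arm can. A call with a gripper value outside its range is refused whole. The fingers move at their own pace and stop on an object; FORCE is the grip in N (left out, the last holds). Time passes only in rows, so rows that repeat a pose let the fingers close, or fill a call up. It gives the time, the measured TCP pose, the force, the opening and the grip force at its end, in the units of the state.
- read_state(): the state, without advancing time (a new reading comes with each control period).
- camera(name): name is "side" or "top" or "wrist"; returns the picture (400x640x3 uint8, blue, green, red); there is no depth.
- camera_model(name): a dict with "fx", "fy", "cx", "cy" (pixels), "distortion" ([k1, k2, p1, p2, k3] as OpenCV has them; the pictures are not rectified), "R" (3x3) and "t" (3): a world point X has camera coordinates R X + t. Camera axes: x right, y down, z forward; pixel columns grow to the right and rows downward; lengths in m; the calibration is good to about 2 mm. A picture is of the moment at which its call begins: read the wrist's pose just before it. camera_model takes no time and is no camera call; for the wrist camera it gives the pose at the moment of the call.
- hand_in(): hands the job in; it is judged then, once.
The state is a dict: "clock": time; "joint_positions": joint angles; "joint_vel": joint speeds; "tau": joint torques, N m; "tcp_pos": TCP position; "eef_rot": TCP orientation; "wrist_force": force on the tool from outside, world axes, zero at the start; "moment": the same for the moment, N m; "opening": finger opening in m; "gripper_force": force on a finger pad.
Only numpy, scipy, OpenCV 4.12 (cv2) and the standard library are available. Lean on these libraries where they do the work, as an engineer would, in place of code of your own. Each camera call takes 0.05 s, during which the arm holds its last target. There are 200 camera calls.

## Working session

There is one attempt and no reset: what is moved stays moved. The work goes in short steps, Python scripts to look and compute and a shell command to move; the robot and the scene stay as the last step left them, time stands still between calls to the robot, and variables do not carry over. Pictures are saved under pics/ and viewed, at most 10 in all, crops included, and the job is handed in when it is done.

```bash
mkdir -p pics; python3 - <<'E'
from workcell import *
import cv2
s=read_state();print(s['clock'],s['tcp_pos'],s['eef_rot'],s['opening'],tip_extent)
for n in("top","side"):
    cv2.imwrite(f"pics/{n}0.png",camera(n)); m=camera_model(n);print(n,m)
E
```

```text
0.0 [0.1749761  0.6253857  0.25224665] [-6.30400751e-05  1.35960648e-01  9.90713741e-01 -9.90486529e-04] 0.08538774921027861 0.022
top {'fx': 410.1105474197742, 'fy': 410.1105474197742, 'cx': 322.397707330983, 'cy': 200.11968390695884, 'distortion': array([-0.10415768,  0.        ,  0.        ,  0.        ,  0.        ]), 'R': array([[ 0.0098829 , -0.99932148,  0.03548108],
       [-0.99363026, -0.01379757, -0.11184155],
       [ 0.11225522, -0.03414976, -0.99309242]]), 't': array([-0.03682154,  0.40245155,  1.02129902])}
side {'fx': 388.3093006314258, 'fy': 388.3093006314258, 'cx': 322.0739419391364, 'cy': 200.38150006283257, 'distortion': array([-0.08174996,  0.        ,  0.        ,  0.        ,  0.        ]), 'R': array([[ 0.90397671, -0.42712293, -0.01980193],
       [-0.24754016, -0.48501703, -0.83873854],
       [ 0.34864019,  0.76310188, -0.54417418]]), 't': array([-0.38565054,  0.16457874,  0.73530461])}
```

View pics/top0.png

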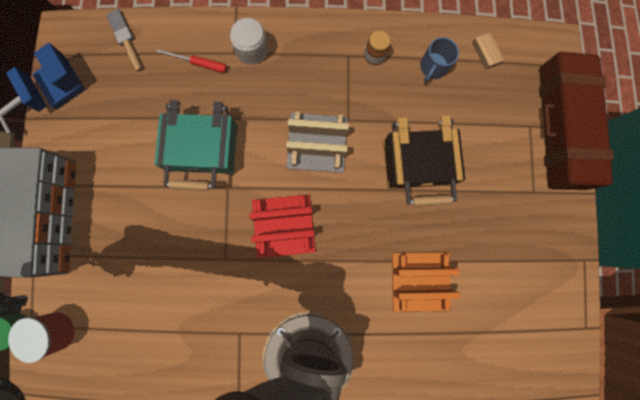

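View pics/side0.png

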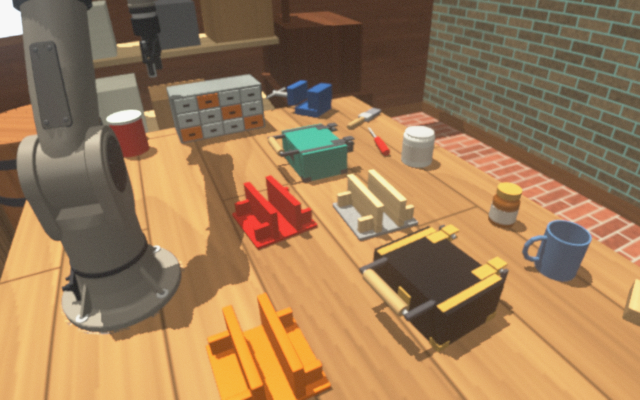

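```bash
python3 - <<'E'
import cv2
im=cv2.imread("pics/top0.png")[90:220,140:360]
cv2.imwrite("pics/c1.png",cv2.resize(im,None,fx=3.6,fy=3.6,interpolation=cv2.INTER_CUBIC))
E
```

```text
(no output)
```

View pics/c1.png

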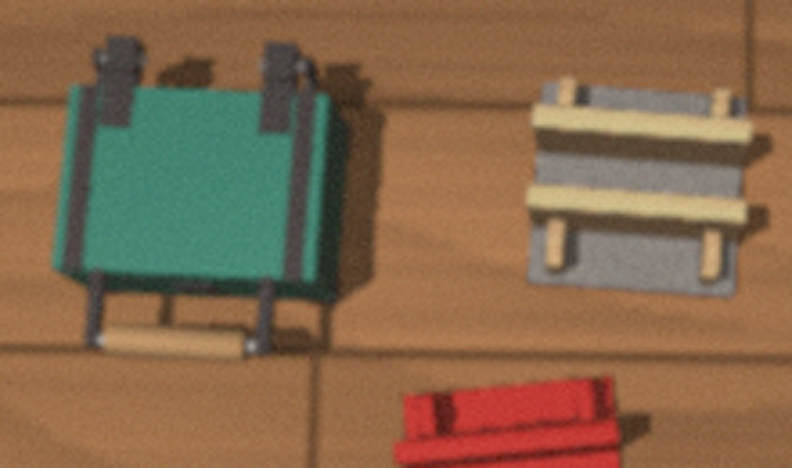

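```bash
cat > h.py <<'E'
import numpy as np,cv2
from workcell import *
def ray(m,px,z):
    K=np.array([[m['fx'],0,m['cx']],[0,m['fy'],m['cy']],[0,0,1]])
    u=cv2.undistortPoints(np.array(px,float).reshape(-1,1,2),K,m['distortion']).reshape(-1,2)
    d=np.c_[u,np.ones(len(u))]@m['R']; c=-m['R'].T@m['t']
    return c+d*((z-c[2])/d[:,2])[:,None]
def proj(m,X):
    K=np.array([[m['fx'],0,m['cx']],[0,m['fy'],m['cy']],[0,0,1]])
    return cv2.projectPoints(np.array(X,float).reshape(-1,1,3),cv2.Rodrigues(m['R'])[0],m['t'],K,m['distortion'])[0].reshape(-1,2)
E
python3 - <<'E'
from h import *
m=camera_model("top")
f=lambda p,z:ray(m,np.array(p,float)/3.6+[140,90],z).round(4)
print("grip ends",f([(102,338),(246,344)],.085))
g=f([(102,338),(246,344)],.085).mean(0);print(g)
print("lid board corners",f([(74,86),(328,95),(316,282),(54,270)],.085))
print("fork",f([(122,38),(282,44)],.089))
a=f([(528,186),(748,203),(746,222),(527,209)],.08);b=f([(533,104),(752,123),(750,142),(532,126)],.08)
print(a,b,a.mean(0),b.mean(0),(a.mean(0)+b.mean(0))/2)
E
```

```text
grip ends [[0.4301 0.3421 0.085 ]
 [0.4273 0.2445 0.085 ]]
[0.4287 0.2933 0.085 ]
lid board corners [[0.6049 0.3726 0.085 ]
 [0.5997 0.1965 0.085 ]
 [0.4698 0.1992 0.085 ]
 [0.4761 0.3778 0.085 ]]
fork [[0.638  0.34   0.089 ]
 [0.6343 0.2289 0.089 ]]
[[ 0.5391  0.0588  0.08  ]
 [ 0.53   -0.0911  0.08  ]
 [ 0.5167 -0.0898  0.08  ]
 [ 0.5231  0.0591  0.08  ]] [[ 0.5969  0.0567  0.08  ]
 [ 0.5865 -0.0938  0.08  ]
 [ 0.573  -0.0924  0.08  ]
 [ 0.5813  0.057   0.08  ]] [ 0.527225 -0.01575   0.08    ] [ 0.584425 -0.018125  0.08    ] [ 0.555825  -0.0169375  0.08     ]
```

```bash
cat >> h.py <<'E'
from scipy.spatial.transform import Rotation as Ro
def go(tgt,yaw_deg=None):
    s=read_state();q=s['eef_rot'];R=Ro.from_quat(np.r_[q[1:],q[0]]).as_matrix()
    a=np.degrees(np.arctan2(R[1,1],R[0,1]))
    print('t',round(s['clock'],2),'tcp',s['tcp_pos'].round(4),'yawY',a.round(2),'tilt',R[:,2].round(3),'F',np.round(s['wrist_force'],1),'open',round(s['opening'],4),'g',round(s['gripper_force'],1))
    print(' shift',(R.T@(np.array(tgt)-s['tcp_pos'])).round(4),'spin',None if yaw_deg is None else round((a-yaw_deg+180)%360-180,2))
E
python3 -m handwheel '[[132,[-0.1,-0.15,-0.03],35],[132,[-0.1,-0.15,-0.03],35],[132,[-0.1,-0.15,-0.03],35],[132,[-0.1,-0.15,-0.03],35],[132,[-0.1,-0.15,-0.03],35]]' 40
python3 -c "
from h import *
go([.4285,.291,.25],-1.9)"
```

```text
clock: 0.52
tcp_pos: [0.234, 0.449, 0.2837]
eef_rot: [0.001, 0.433, 0.901, -0.001]
wrist_force: [0.9, -0.2, -0.0]
opening: 0.0408
gripper_force: 0.0
t 0.52 tcp [0.234  0.449  0.2837] yawY 38.7 tilt [ 0.001 -0.002 -1.   ] F [ 0.9 -0.2 -0. ] open 0.0408 g 0.0
 shift [-0.2449  0.0531  0.0342] spin 40.6
```

```bash

python3 -m handwheel '[[132,[-0.19,0.04,0.02],35],[132,[-0.19,0.04,0.02],35],[132,[-0.19,0.04,0.02],35],[132,[-0.19,0.04,0.02],35],[132,[-0.19,0.04,0.02],35]]' 
python3 -c "
from h import *
go([.4285,.291,.20],-1.9)"
```

```text
clock: 0.93
tcp_pos: [0.3851, 0.3293, 0.2629]
eef_rot: [0.001, 0.683, 0.73, -0.0]
wrist_force: [0.0, 0.1, -0.2]
opening: 0.0409
gripper_force: 0.0
t 0.93 tcp [0.3851 0.3293 0.2629] yawY 3.81 tilt [ 0.001 -0.001 -1.   ] F [ 0.   0.1 -0.2] open 0.0409 g 0.0
 shift [-0.041   0.0407  0.063 ] spin 5.71
```

```bash

python3 -m handwheel '[[132,[-0.041,0.041,0.063],5.7],[132,[-0.041,0.041,0.063],5.7],[132,[-0.041,0.041,0.063],5.7],[132,[-0.041,0.041,0.063],5.7],[132,[-0.041,0.041,0.063],5.7]]' 
python3 -c "
from h import *
go([.4285,.291,.083],-1.9)
im=camera('wrist');m=camera_model('wrist')
P=[[.4285,.291,.08],[.473,.289,.085],[.426,.244,.08],[.43,.338,.08]]
p=proj(m,P);print(p.round(0))
for u in p: cv2.drawMarker(im,tuple(int(v) for v in u),(0,0,255),cv2.MARKER_CROSS,8,1)
cv2.imwrite('pics/w1.png',im)"
```

```text
clock: 1.35
tcp_pos: [0.4261, 0.2958, 0.2002]
eef_rot: [-0.0, 0.715, 0.699, -0.0]
wrist_force: [-0.9, 0.2, 0.3]
opening: 0.0411
gripper_force: 0.0
t 1.35 tcp [0.4261 0.2958 0.2002] yawY -1.31 tilt [-0.001  0.    -1.   ] F [-0.9  0.2  0.3] open 0.0411 g 0.0
 shift [-0.0048  0.0026  0.1172] spin 0.59
[[320. 206.]
 [371. 209.]
 [319. 253.]
 [321. 154.]]
```

View pics/w1.png

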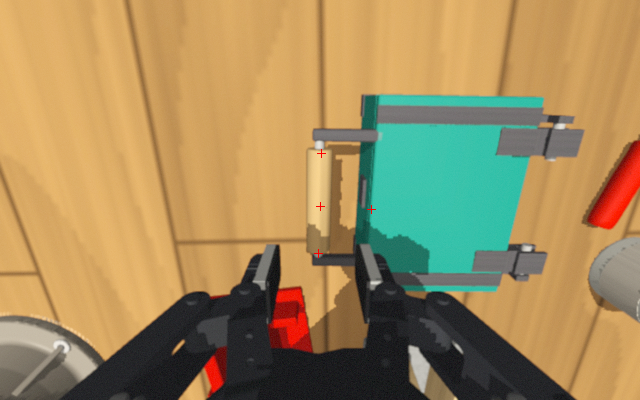

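```bash

python3 -c "
from h import *
m=camera_model('wrist')
print(ray(m,[(318.5,149),(318.5,253),(558,126),(521,277),(526,247)],.08).round(4))
m=camera_model('top')
print(ray(m,np.array([(101,59),(300,66),(174,341)])/3.6+[140,90],.08).round(4))"
```

```text
[[0.428  0.3419 0.08  ]
 [0.4259 0.2444 0.08  ]
 [0.6241 0.3566 0.08  ]
 [0.6228 0.2133 0.08  ]
 [0.6208 0.246  0.08  ]]
[[0.626  0.3569 0.08  ]
 [0.6218 0.2177 0.08  ]
 [0.4294 0.2946 0.08  ]]
```

```bash

python3 -m handwheel '[[132,[-0.003,0.0015,0.035],0.6],[132,[-0.003,0.0015,0.07],0.6],[132,[-0.003,0.0015,0.1],0.6],[132,[-0.003,0.0015,0.117],0.6],[132,[-0.003,0.0015,0.117],0.6]]' 
python3 -m handwheel '[[132,[0,0,0],0],[200,[0,0,0],0],[255,[0,0,0],0],[255,[0,0,0],0],[255,[0,0,0],0]]' 40
python3 -c "
from h import *
go([.4275,.293,.083],-1.9)"
```

```text
clock: 1.82
tcp_pos: [0.425, 0.2928, 0.0808]
eef_rot: [-0.001, 0.718, 0.696, -0.003]
wrist_force: [-0.4, -0.1, -0.5]
opening: 0.0407
gripper_force: 0.0
clock: 2.23
tcp_pos: [0.4286, 0.2939, 0.0851]
eef_rot: [-0.001, 0.719, 0.695, 0.002]
wrist_force: [-1.7, 1.1, 5.4]
opening: 0.0205
gripper_force: 39.0
t 2.23 tcp [0.4286 0.2939 0.0851] yawY -1.89 tilt [ 0.002  0.003 -1.   ] F [-1.7  1.1  5.4] open 0.0205 g 39.0
 shift [-0.0009 -0.001   0.0021] spin 0.01
```

```bash

python3 -m handwheel '[[255,[0,0.001,-0.02],0],[255,[0,0.004,-0.04],0],[255,[0,0.0095,-0.06],0],[255,[0,0.017,-0.079],0],[255,[0,0.026,-0.0975],0]]' 
python3 -c "
from h import *
go([.4286+.026,.293,.085+.0975],-1.9)"
```

```text
clock: 2.65
tcp_pos: [0.4537, 0.2913, 0.182]
eef_rot: [-0.0, 0.719, 0.695, 0.0]
wrist_force: [1.6, 0.4, -3.4]
opening: 0.0208
gripper_force: 40.3
t 2.65 tcp [0.4537 0.2913 0.182 ] yawY -1.9 tilt [ 0.     0.001 -1.   ] F [ 1.6  0.4 -3.4] open 0.0208 g 40.3
 shift [ 0.0017  0.0008 -0.0005] spin 0.0
```

```bash

python3 -m handwheel '[[255,[0,0.011,-0.017],0],[255,[0,0.024,-0.033],0],[255,[0,0.0385,-0.0475],0],[255,[0,0.054,-0.06],0],[255,[0,0.0715,-0.0715],0]]' 
python3 -c "
from h import *
go([.4286+.0975,.290,.085+.169],-1.9)"
```

```text
clock: 3.07
tcp_pos: [0.5259, 0.2889, 0.2533]
eef_rot: [0.0, 0.719, 0.695, 0.001]
wrist_force: [0.9, 0.3, -4.4]
opening: 0.0208
gripper_force: 40.2
t 3.07 tcp [0.5259 0.2889 0.2533] yawY -1.91 tilt [ 0.001  0.001 -1.   ] F [ 0.9  0.3 -4.4] open 0.0208 g 40.2
 shift [ 0.0011  0.0002 -0.0007] spin -0.01
```

```bash

python3 -m handwheel '[[255,[0,0.018,-0.009],0],[255,[0,0.037,-0.0165],0],[255,[0,0.057,-0.022],0],[255,[0,0.077,-0.025],0],[255,[0,0.097,-0.027],0]]' 
python3 -m handwheel '[[255,[0,0,0],0],[255,[0,0,0],0],[255,[0,0,0],0],[255,[0,0,0],0],[255,[0,0,0],0]]' 
python3 -c "
from h import *
go([.4286+.195,.286,.085+.195],-1.9)
cv2.imwrite('pics/s2.png',camera('side'))"
```

```text
clock: 3.48
tcp_pos: [0.6229, 0.2854, 0.2791]
eef_rot: [-0.0, 0.719, 0.695, -0.0]
wrist_force: [0.0, -0.1, -4.2]
opening: 0.0205
gripper_force: 40.2
clock: 3.9
tcp_pos: [0.6213, 0.2859, 0.2792]
eef_rot: [-0.0, 0.719, 0.695, -0.0]
wrist_force: [0.1, -0.3, -3.3]
opening: 0.0204
gripper_force: 40.2
t 3.9 tcp [0.6213 0.2859 0.2792] yawY -1.89 tilt [-0.001 -0.    -1.   ] F [ 0.1 -0.3 -3.3] open 0.0204 g 40.2
 shift [ 0.0002  0.0023 -0.0008] spin 0.01
```

View pics/s2.png

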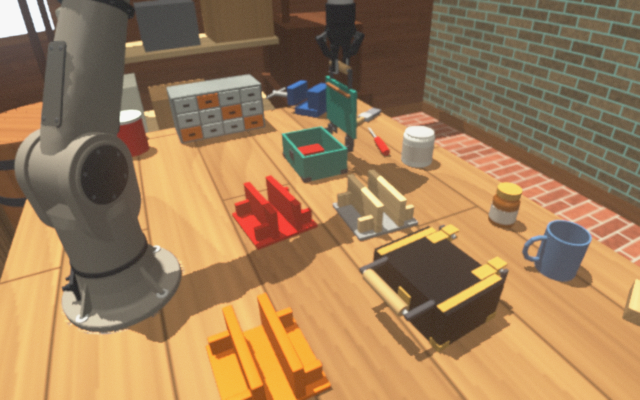

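The lid stands upright over the pins at (340,110), held by the gripper, and the black chest is untouched. Next is the lift straight up.

```bash

python3 -m handwheel '[[255,[0,0,-0.015],0],[255,[0,0,-0.03],0],[255,[0,0,-0.045],0],[255,[0,0,-0.06],0],[255,[0,0,-0.075],0]]' 
python3 -m handwheel '[[255,[0,0,0],0],[255,[0,0,0],0],[255,[0,0,0],0],[255,[0,0,0],0],[255,[0,0,0],0]]' 
python3 -c "
from h import *
go([.556,-.017,.355],-3.4)"
```

```text
clock: 4.37
tcp_pos: [0.6214, 0.2864, 0.3546]
eef_rot: [-0.001, 0.719, 0.695, -0.0]
wrist_force: [0.7, -0.8, -4.0]
opening: 0.0206
gripper_force: 40.1
clock: 4.78
tcp_pos: [0.6216, 0.2858, 0.3528]
eef_rot: [-0.001, 0.719, 0.695, -0.001]
wrist_force: [0.7, -0.6, -5.1]
opening: 0.0205
gripper_force: 40.2
t 4.78 tcp [0.6216 0.2858 0.3528] yawY -1.92 tilt [-0.002 -0.001 -1.   ] F [ 0.7 -0.6 -5.1] open 0.0205 g 40.2
 shift [-0.3048 -0.0555 -0.0018] spin 1.48
```

```bash

python3 -m handwheel '[[255,[-0.02,-0.002,0],0.3],[255,[-0.04,-0.006,0],0.6],[255,[-0.06,-0.01,0],0.9],[255,[-0.08,-0.014,0],1.2],[255,[-0.1,-0.018,0],1.5]]' 
python3 -m handwheel '[[255,[-0.02,-0.004,0],0],[255,[-0.04,-0.008,0],0],[255,[-0.06,-0.012,0],0],[255,[-0.08,-0.016,0],0],[255,[-0.1,-0.02,0],0]]' 
python3 -m handwheel '[[255,[-0.025,-0.004,0],0],[255,[-0.05,-0.006,0],0],[255,[-0.07,-0.008,0],0],[255,[-0.09,-0.01,0],0],[255,[-0.1,-0.01,0],0]]' 
python3 -m handwheel '[[255,[0,0,0],0],[255,[0,0,0],0],[255,[0,0,0],0],[255,[0,0,0],0],[255,[0,0,0],0]]' 
python3 -c "
from h import *
go([.556,-.017,.355],-3.4)
im=cv2.resize(camera('top')[80:230,220:420],None,fx=4,fy=4,interpolation=cv2.INTER_CUBIC)
im2=cv2.resize(camera('side')[60:260,270:430],None,fx=3,fy=3,interpolation=cv2.INTER_CUBIC)
cv2.imwrite('pics/t3.png',im2)"
```

```text
clock: 5.2
tcp_pos: [0.6004, 0.1853, 0.3535]
eef_rot: [-0.0, 0.728, 0.686, -0.001]
wrist_force: [1.3, -0.5, -4.5]
opening: 0.0206
gripper_force: 40.1
clock: 5.62
tcp_pos: [0.5744, 0.0865, 0.3539]
eef_rot: [-0.0, 0.728, 0.686, -0.0]
wrist_force: [-0.4, -0.6, -4.9]
opening: 0.0207
gripper_force: 40.1
clock: 6.03
tcp_pos: [0.5579, -0.0155, 0.3543]
eef_rot: [0.0, 0.729, 0.684, -0.001]
wrist_force: [-0.6, -1.6, -4.3]
opening: 0.0208
gripper_force: 40.1
clock: 6.45
tcp_pos: [0.5593, -0.0097, 0.354]
eef_rot: [-0.0, 0.727, 0.687, 0.0]
wrist_force: [-0.6, -0.5, -3.7]
opening: 0.0207
gripper_force: 40.1
t 6.45 tcp [ 0.5593 -0.0097  0.354 ] yawY -3.28 tilt [-0.  0. -1.] F [-0.6 -0.5 -3.7] open 0.0207 g 40.1
 shift [-0.0075 -0.0028 -0.001 ] spin 0.12
```

View pics/t3.png

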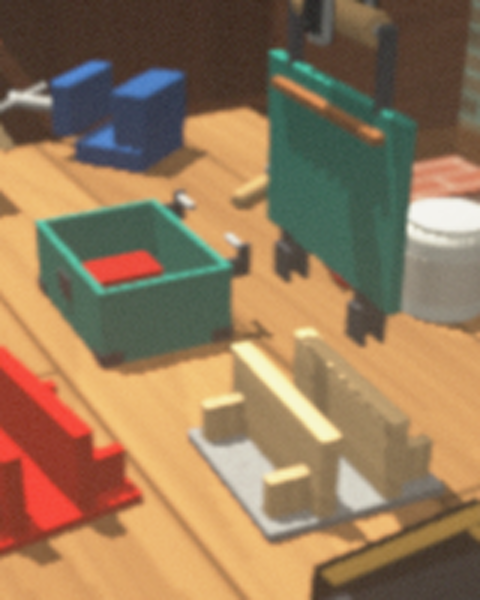

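```bash

python3 -c "
from h import *
m=camera_model('side')
r=lambda p,z:ray(m,np.array(p)/3.+[270,60],z).round(4)
print(r([(235,345),(315,440),(340,432),(258,340)],.08).tolist())
print('back',r([(296,332),(318,328),(408,415)],.08).tolist())
print('forks',r([(292,280),(366,342)],.143).tolist())
s=read_state();print(s['tcp_pos'])"
```

```text
[[0.5242, 0.0573, 0.08], [0.5092, -0.0858, 0.08], [0.5301, -0.0852, 0.08], [0.5443, 0.0561, 0.08]]
back [[0.5779, 0.0537, 0.08], [0.5972, 0.0513, 0.08], [0.5852, -0.0887, 0.08]]
forks [[0.5551, 0.027, 0.143], [0.5507, -0.078, 0.143]]
[ 0.55919192 -0.0104312   0.35415651]
```

```bash

python3 -m handwheel '[[255,[-0.005,-0.003,0.015],0],[255,[-0.005,-0.003,0.03],0],[255,[-0.005,-0.003,0.045],0],[255,[-0.005,-0.003,0.055],0],[255,[-0.005,-0.003,0.065],0]]' 
python3 -m handwheel '[[255,[0,0,0.012],0],[255,[0,0,0.024],0],[255,[0,0,0.036],0],[255,[0,0,0.048],0],[255,[0,0,0.055],0]]' 
python3 -m handwheel '[[255,[0,0,0.002],0],[255,[0,0,0.004],0],[255,[0,0,0.006],0],[255,[0,0,0.008],0],[255,[0,0,0.008],0]]' 
python3 -c "
from h import *
go([.556,-.017,.223],-3.4)
im2=cv2.resize(camera('side')[60:260,270:430],None,fx=3,fy=3,interpolation=cv2.INTER_CUBIC)
cv2.imwrite('pics/t4.png',im2)"
```

```text
clock: 6.97
tcp_pos: [0.5557, -0.0158, 0.2885]
eef_rot: [-0.0, 0.728, 0.686, -0.0]
wrist_force: [0.2, -0.5, -3.3]
opening: 0.0208
gripper_force: 40.1
clock: 7.38
tcp_pos: [0.5551, -0.0161, 0.2324]
eef_rot: [-0.001, 0.728, 0.686, -0.001]
wrist_force: [0.1, 0.6, -4.8]
opening: 0.0208
gripper_force: 40.1
clock: 7.8
tcp_pos: [0.5559, -0.0162, 0.2264]
eef_rot: [0.0, 0.728, 0.686, 0.0]
wrist_force: [0.0, 0.2, -4.1]
opening: 0.0205
gripper_force: 40.1
t 7.8 tcp [ 0.5559 -0.0162  0.2264] yawY -3.42 tilt [ 0.  0. -1.] F [ 0.   0.2 -4.1] open 0.0205 g 40.1
 shift [-0.0008  0.0002  0.0034] spin -0.02
```

View pics/t4.png

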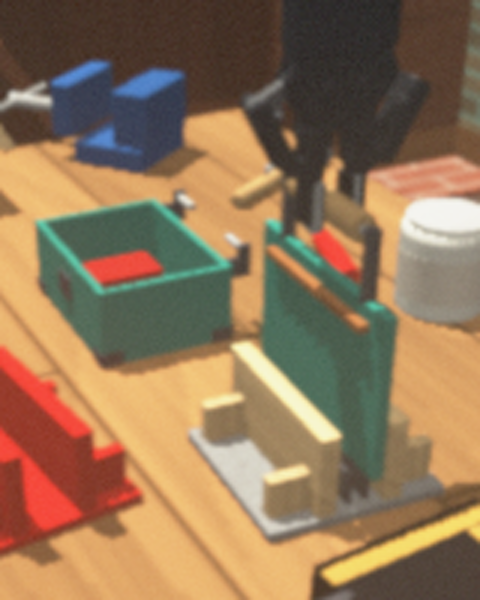

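The lid is in the rack's slot with its right fork near (355,485), still held and just above the floor. I'll lower it to contact.

```bash

python3 -m handwheel '[[255,[0,0,0.001],0],[255,[0,0,0.002],0],[255,[0,0,0.003],0],[255,[0,0,0.004],0],[255,[0,0,0.004],0]]' 
python3 -m handwheel '[[255,[0,0,0.001],0],[255,[0,0,0.002],0],[255,[0,0,0.002],0],[255,[0,0,0.002],0],[255,[0,0,0.002],0]]'
```

```text
clock: 8.27
tcp_pos: [0.5578, -0.0168, 0.2244]
eef_rot: [0.002, 0.728, 0.686, 0.002]
wrist_force: [0.3, -0.2, 5.8]
opening: 0.0203
gripper_force: 41.1
clock: 8.68
tcp_pos: [0.5591, -0.0169, 0.2243]
eef_rot: [0.003, 0.728, 0.685, 0.003]
wrist_force: [-0.8, -0.8, 12.4]
opening: 0.0205
gripper_force: 41.8
```

```bash

python3 -m handwheel '[[255,[0,0.004,-0.003],0],[255,[0,0.008,-0.003],0],[255,[0,0.012,-0.003],0],[255,[0,0.016,-0.002],0],[255,[0,0.02,-0.002],0]]' 
python3 -m handwheel '[[255,[0,0.004,0],0],[255,[0,0.008,0],0],[255,[0,0.012,0.001],0],[255,[0,0.016,0.002],0],[255,[0,0.016,0.002],0]]'
python3 -c "
from h import *
go([.556,-.017,.223],-3.4)
im2=cv2.resize(camera('side')[60:260,270:430],None,fx=3,fy=3,interpolation=cv2.INTER_CUBIC)
cv2.imwrite('pics/t5.png',im2)"
```

```text
clock: 9.1
tcp_pos: [0.5781, -0.0181, 0.2242]
eef_rot: [0.002, 0.728, 0.686, 0.002]
wrist_force: [0.5, -1.5, 7.1]
opening: 0.0205
gripper_force: 41.3
clock: 9.52
tcp_pos: [0.5949, -0.019, 0.2225]
eef_rot: [0.002, 0.728, 0.686, 0.002]
wrist_force: [0.6, -1.3, 8.7]
opening: 0.0206
gripper_force: 41.5
t 9.52 tcp [ 0.5949 -0.019   0.2225] yawY -3.42 tilt [ 0.006 -0.001 -1.   ] F [ 0.6 -1.3  8.7] open 0.0206 g 41.5
 shift [-0.0003 -0.0389 -0.0008] spin -0.02
```

View pics/t5.png

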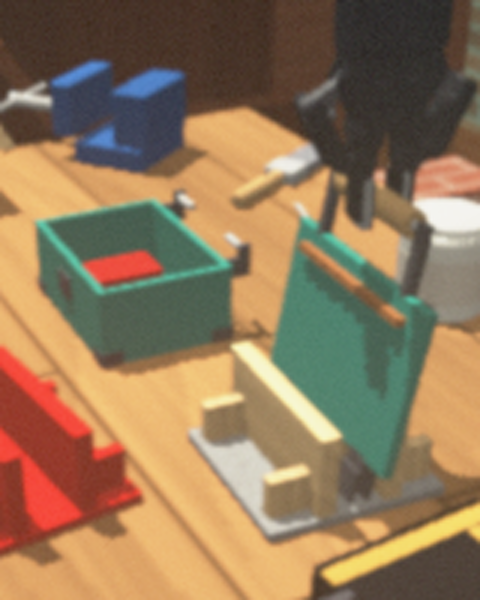

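```bash

python3 -m handwheel '[[255,[0,0.003,0],0],[255,[0,0.005,0],0],[200,[0,0.005,-0.001],0],[150,[0,0.005,-0.001],0],[120,[0,0.005,-0.001],0]]' 
python3 -m handwheel '[[120,[0,0,0],0],[100,[0,0,0],0],[90,[0,0,0],0],[90,[0,0,0],0],[90,[0,0,0],0]]'
python3 -c "
from h import *
go([.556,-.017,.223],-3.4)
im2=cv2.resize(camera('side')[60:260,270:430],None,fx=3,fy=3,interpolation=cv2.INTER_CUBIC)
cv2.imwrite('pics/t6.png',im2)"
```

```text
clock: 9.98
tcp_pos: [0.5964, -0.0182, 0.2206]
eef_rot: [-0.001, 0.728, 0.686, -0.0]
wrist_force: [-0.7, -1.0, 0.4]
opening: 0.0436
gripper_force: 0.0
clock: 10.4
tcp_pos: [0.5966, -0.0186, 0.2212]
eef_rot: [-0.0, 0.728, 0.686, 0.0]
wrist_force: [-1.2, -0.0, -0.7]
opening: 0.0553
gripper_force: 0.0
t 10.4 tcp [ 0.5966 -0.0186  0.2212] yawY -3.42 tilt [-0.  0. -1.] F [-1.2 -0.  -0.7] open 0.0553 g 0.0
 shift [-0.0009 -0.0406 -0.0018] spin -0.02
```

View pics/t6.png

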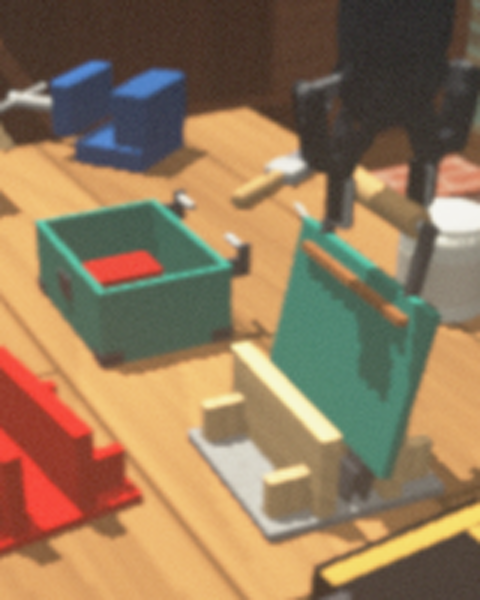

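The lid now rests against the back cheek with the fingers open. I'll retreat upward.

```bash

python3 -m handwheel '[[90,[0,0.003,-0.01],0],[90,[0,0.003,-0.025],0],[90,[0,0.003,-0.045],0],[90,[0,0.003,-0.07],0],[90,[0,0.003,-0.1],0]]' 
python3 -m handwheel '[[90,[0,0,-0.02],0],[90,[0,0,-0.03],0],[90,[0,0,-0.03],0],[90,[0,0,-0.03],0],[90,[0,0,-0.03],0]]'
python3 -c "
from h import *
go([.556,-.017,.223],-3.4)
cv2.imwrite('pics/t7.png',camera('side'))"
```

```text
clock: 10.87
tcp_pos: [0.5991, -0.0188, 0.322]
eef_rot: [-0.001, 0.728, 0.686, -0.001]
wrist_force: [0.9, -0.3, 0.3]
opening: 0.0548
gripper_force: 0.0
clock: 11.28
tcp_pos: [0.5989, -0.0186, 0.3497]
eef_rot: [-0.001, 0.728, 0.686, -0.001]
wrist_force: [0.0, 0.1, -0.8]
opening: 0.0555
gripper_force: 0.0
t 11.28 tcp [ 0.5989 -0.0186  0.3497] yawY -3.42 tilt [-0.003  0.    -1.   ] F [ 0.   0.1 -0.8] open 0.0555 g 0.0
 shift [-0.0009 -0.0426  0.1268] spin -0.02
```

View pics/t7.png

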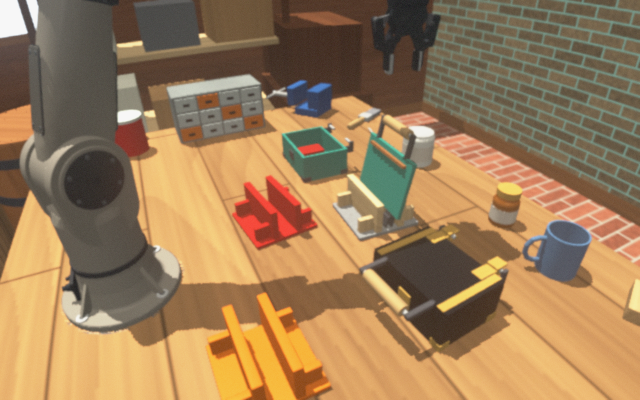

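```bash
python3 -c "
from workcell import *
print(hand_in())"
```

```text
the job is handed in; nothing more can be done
None
```

The teal lid is standing in the wooden rack's slot, leaning about 12 degrees (by eye) on its back cheek. The gripper is clear, the black chest and its lid were left alone, and the job was handed in at about 11 s with no verdict shown.

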